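# Load a pipe piece through the spring gate of a stop fixture

## Task

Take the tall, narrow rusty pipe piece and, standing upright on the fixture's base plate, push it in through the spring gate (not over the rails), so that the pipe itself holds the gate open as it passes. Slide it fully home along the channel, press it for a moment against the rubber pad of the end stop with about 10 N (no hard shove), then let go and leave the gate swung shut behind it; do not disturb the other things on the table.

Things in the scene. Friction and masses are not known exactly. Their poses are not given: they have to be found in the camera images.
- pipe_piece: The pipe piece to load: a plain rusty steel tube standing upright, 34 mm outside diameter, 50 mm tall, open bore, about 0.13 to 0.22 kg. Origin: centre of its underside; z up along the tube. (The other ring, 48 mm wide and 34 mm tall, is a bystander.) Grip it across its upper half, so that the fingers stay above the rails.
- fixture: Stop fixture, bolted down: dark steel base plate 200 (x) by 80 (y) mm, 5 mm thick, with a channel along its x axis between rails. Origin: centre of the plate's underside; +x runs from the open mouth (toward the robot, turned up to 0.3 rad) to the end stop; z up. Rails run from x = -58 mm on, their tops 22 mm above the table; above that is free for fingers, except the stop's hood.
- apron (a point): Middle of the bare plate before the mouth, on its top: fixture x = -80, y = 0, z = 5 mm. Set the pipe down here (bare from x = -100 to -60 mm). Only in the plate's corners stand bolt heads, 3 mm high.
- nest (a point): On the plate's top at fixture x = +16, y = 0, z = 5 mm: with the pipe's axis beyond this point (more +x) the gate can close behind it. From x = +4 mm on the rails stand 38 mm apart, 2 mm of play on each side of the pipe; before that the left (+y) rail is set back to leave room for the open gate, with a slanted lead-in between.
- gate (a joint): Spring gate across the channel: aluminium leaf 39 mm long, 3 mm thick, 8 to 21 mm above the table, on an upright pin at fixture x = -38, y = +24.5 mm. 0 rad = shut (leaf along fixture -y); grows to 1.6 as it swings inward (+x) to lie along the left rail. A spring always swings it shut: about 1 N at the tip when shut, 3 N when open; it pushes a passing pipe back and to the right by up to 6 N.
- gate_tip (a point): The free end of the gate leaf, at mid height.
- stop: End stop: dark steel post, 36 mm wide, 56 mm tall. Origin: foot of its front face, on the plate's top, at fixture x = +76 mm; same axes. It carries the rubber pad (see screw) and a 22 mm wide spatter hood, reaching 44 mm forward, 61 to 64 mm above the table; the standing pipe passes under it with 6 mm to spare, fingers at the pipe's +y and -y sides pass beside it.
- screw (a point): Where the pad's set screw enters the post's front face, 25 mm above the plate. On it stands a round rubber pad, 22 mm across. Its setting differs every time and is not reported: the pad's face is 11 to 35 mm in front of the post (pipe touching it: axis at fixture x = +24 to +48 mm), so feel for it. The pad yields 1 mm per 5 N, up to 5 mm, and springs back.
Things that resemble listed ones, but are neither listed nor needed, are in the scene too. Leave any orange or purple look-alike of the pipe_piece alone. There is more than one size of the fixture; the one meant has the size given above.

How it is judged:
By the outcome, as a careful person would: the job done as asked, in the order asked, and still so for the second after the job is handed in, with the robot touching nothing.
It also fails if it takes over 67 s, if anything falls off the work surface, if the arm or the gripper's body presses on something with over 40 N, if the wrist force passes 120 N, or if a joint passes its speed limit or range.

## Robot

A 6-joint arm with a two-finger parallel gripper is mounted at the origin on a cart in front of the work surface, level with it; the furniture and walls round the work are solid. World frame = base frame: x ahead of the robot, y to its left, z up, the work surface at z = 0. Lengths are in m, angles in degrees, forces in N, time in s.
With the tool pointing down it reaches from about 0.275 to 1 m from the base axis. Payload 8.4 kg.
Tool frame: the origin (TCP) lies between the finger pads; the fingertips stand 22 mm ahead of it and the grasp point (between the pads) lies 3 mm ahead of it; z points along the fingers, y is the line along which they close (so a half turn about z gives the same grasp; the last joint's range is limited). The gripper opens to 85 mm and grips with 20 to 120 N. Pads are 22 mm wide; open, the fingers measure 114 mm over their backs; the gripper's body (76 mm by 85 mm) begins 54 mm behind the grasp point. The pads swing forward as they close: fully open they stand 13 mm farther back than shut.
Start: joints at [72.456, 20.225, 93.587, -0, 66.188, -0.138], TCP at [0.187, 0.596, 0.253] pointing down, gripper open.
Joint ranges: [-150.9, 150.9], [-52.94, 120.26], [3.33, 152.33], [-74.26, 254.26], [0, 154.13], [-172.89, 172.89]. Speed limits (degrees/s): [127.2, 127.2, 159.86, 180, 180, 180].

## Interface

Orientations are given as a 3x3 rotation matrix whose columns are the frame's x, y, z axes.
In Python, from cell import manip, read_camera, workorder gives the robot as it stands.
- The arm moves only by the tool servo_tool, never from a script. Its argument "commands" is a list of rows, each an object with "offset": the shift along the tool's x, y, z in m, a list of three; "rotation": the turn, a rotation vector about the tool's x, y, z in degrees, a list of three; "grip": the closure, from -1 (fully open) to 1 (shut). In form: [{"offset": [x, y, z], "rotation": [ax, ay, az], "grip": grip}, ...]. A call has 1 to 10 rows; each row shifts and turns the commanded pose from where the row before left it, along the tool's axes as they then stand; what a row does not reach is not made up. A row lasts 1/10 s, in which the tool goes at most 50 mm and 8.59 degrees, less where a joint would pass 70% of its speed; a pose out of reach is approached as far as the arm can. A call with a gripper value outside its range is refused whole. The fingers move at their own pace and stop on an object; "squeeze" is the grip in N (left out, the last holds). Time passes only in rows, so rows that do not move let the fingers close. It gives the time, the measured TCP pose, the force, the opening and the grip force at its end, in the units of the state.
- manip.get_obs(): the state, without advancing time (a new reading comes with each control period).
- read_camera(name): name is "scene" or "side" or "wrist"; returns a dict with "color" (400x640x3 uint8, blue, green, red), "range_z" (400x640 float32, m along the optical axis (not along the pixel's ray), 0 where there is no reading), "K" (3x3 intrinsics, pixels), "D" ([k1, k2, p1, p2, k3] as OpenCV has them; the pictures are not rectified), "rvec" (rotation vector, rad) and "tvec" (3), from world to camera coordinates, as OpenCV has them; the wrist camera has in their place "tool_from_camera" (4x4, takes a point from camera to tool coordinates, whose origin is the TCP and whose axes are the flange's). Camera axes: x right, y down, z forward; pixel columns grow to the right and rows downward; lengths in m; the calibration is good to about 2 mm. A picture is of the moment at which its call begins: read the wrist's pose just before it.
- workorder.close_job(): hands the job in; it is judged then, once.
The state is a dict: "clock": time; "joints": joint angles; "qvel": joint speeds; "effort": joint torques, N m; "tcp_pos": TCP position; "orientation": TCP orientation; "contact_force": force on the tool from outside, world axes, zero at the start; "wrist_torque": the same for the moment, N m; "grip_width": finger opening in m; "grasp_force": force on a finger pad.
Only numpy, scipy, OpenCV 4.12 (cv2) and the standard library are available. Lean on these libraries where they do the work, as an engineer would, in place of code of your own. Each camera call takes 0.05 s, during which the arm holds its last target. There are 200 camera calls.

## Working session

There is one attempt and no reset: what is moved stays moved. The work goes in short steps, Python scripts to look and compute and a tool call to move; the robot and the scene stay as the last step left them, time stands still between calls to the robot, and variables do not carry over. Pictures are saved under pics/ and viewed, at most 10 in all, crops included, and the job is handed in when it is done.

Besides the shell and the picture viewer there is one more tool, called after "Emit:" by a JSON object that holds its "method" and its "body", one argument or row to a line. servo_tool: Moves the arm, as the interface text tells. Its arguments: {"type":"object","properties":{"commands":{"type":"array","items":{"type":"object","properties":{"offset":{"type":"array","items":{"type":"number"}},"rotation":{"type":"array","items":{"type":"number"}},"grip":{"type":"number"}}}},"squeeze":{"type":"number"}},"required":["commands"]}

```bash
ls; mkdir -p pics
cat > h.py <<'E'
import numpy as np, cv2
from cell import manip, read_camera, workorder
np.set_printoptions(precision=4,suppress=True)
def T(c,o=None):
    M=np.eye(4)
    if 'rvec' in c:
        R=cv2.Rodrigues(np.array(c['rvec'],float))[0]; M[:3,:3]=R.T; M[:3,3]=-R.T@np.array(c['tvec'],float).ravel()
    else:
        W=np.eye(4); W[:3,:3]=np.array(o['orientation']); W[:3,3]=o['tcp_pos']; M=W@np.array(c['tool_from_camera'])
    return M
def atz(c,uv,z,o=None):
    M=T(c,o); p=cv2.undistortPoints(np.array(uv,float).reshape(-1,1,2),np.array(c['K']),np.array(c['D'],float)).reshape(-1,2)
    d=np.c_[p,np.ones(len(p))]@M[:3,:3].T
    return M[:3,3]+d*((z-M[2,3])/d[:,2])[:,None]
def cloud(c,o=None):
    M=T(c,o); h,w=c['range_z'].shape; u,v=np.meshgrid(np.arange(w),np.arange(h))
    p=cv2.undistortPoints(np.stack([u,v],-1).reshape(-1,1,2).astype(float),np.array(c['K']),np.array(c['D'],float)).reshape(-1,2)
    return ((np.c_[p,np.ones(len(p))]*c['range_z'].reshape(-1,1))@M[:3,:3].T+M[:3,3]).reshape(h,w,3)
E
cat > a.py <<'E'
from h import *
import pickle
o=manip.get_obs(); print(o)
for n in ['scene','side','wrist']:
    c=read_camera(n); cv2.imwrite(f'pics/{n}0.png',c['color']); pickle.dump((c,o),open(n+'0.pkl','wb'))
E
python3 a.py
```

```text
pics
{'clock': 0.0, 'joints': array([72.4571, 20.2626, 93.6282, -0.0022, 66.1882, -0.1366]), 'qvel': array([-0.0287, -0.0687, -0.0275,  0.1266, -0.0174,  0.0486]), 'effort': array([  0.0011, -60.5239, -34.2072,   0.0001,   0.0088,  -0.    ]), 'tcp_pos': array([0.1868, 0.596 , 0.2526]), 'orientation': array([[-0.9542,  0.2991, -0.0004],
       [ 0.2991,  0.9542, -0.0013],
       [-0.    , -0.0014, -1.    ]]), 'contact_force': array([ 0.311 , -0.3665, -0.2657]), 'wrist_torque': array([-0.0212, -0.0265,  0.0171]), 'grasp_force': 0.0, 'grip_width': 0.0855569598771288}
```

View pics/scene0.png

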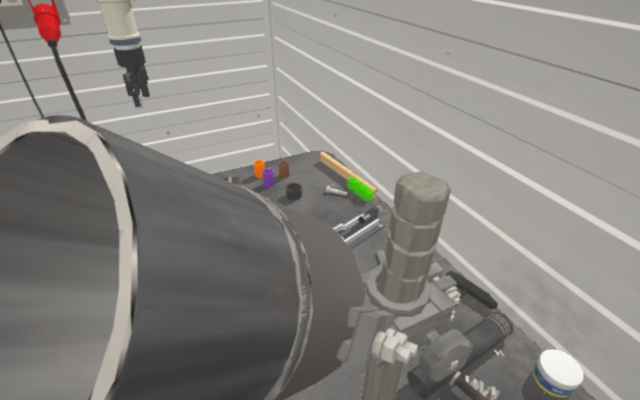

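View pics/side0.png

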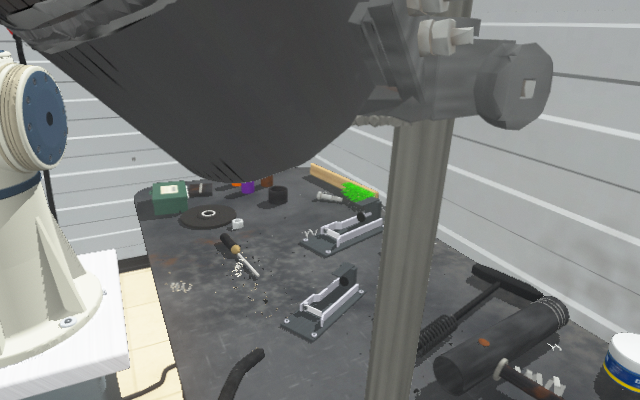

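The scene picture shows an orange tube at (259,168), a purple one at (268,178), a rusty one at (284,169) and a wide dark ring at (293,190). The side picture shows two fixtures, at (342,232) and (325,303), with a big overhead pipe in the foreground. I'll measure them and crop closer.

```bash
cat > b.py <<'E'
from h import *
import pickle
s,o=pickle.load(open('scene0.pkl','rb')); d,_=pickle.load(open('side0.pkl','rb'))
P=cloud(s); Q=cloud(d)
print('cams',T(s)[:3,3],T(d)[:3,3])
for n,uv in dict(orange=(259,167),purple=(268,177),rusty=(284,168),ring=(293,192)).items(): print(n,P[uv[1],uv[0]])
for n,uv in dict(purple=(247,187),rusty=(267,182),ring=(278,196),f1l=(302,241),f1near=(328,254),f1st=(365,212),f2l=(282,325),f2near=(312,337),f2st=(347,275),f2r=(364,292),bigpipe=(220,120),bp2=(230,178),bp3=(330,140),post=(420,200)).items(): print(n,Q[uv[1],uv[0]])
for n,A in (('scene',P),('side',Q)):
    m=(A[...,2]>.1)&(A[...,0]>-.1)&(A[...,0]<1.2)&(abs(A[...,1])<1.0)
    p=A[m]; print(n,len(p))
    for lo in np.arange(-1,1,.2):
        k=p[(p[:,1]>=lo)&(p[:,1]<lo+.2)]
        if len(k)>20: print(round(lo,1),len(k),np.percentile(k,[1,99],axis=0).ravel())
a=cv2.resize(s['color'][145:255,220:390],None,fx=4,fy=4,interpolation=2)[:300,:640]
b=cv2.resize(d['color'][165:345,225:390],None,fx=3.2,fy=3.2,interpolation=2)
cv2.imwrite('pics/c1.png',a);cv2.imwrite('pics/c2.png',b)
w,_=pickle.load(open('wrist0.pkl','rb'))
E
python3 b.py
```

```text
cams [ 0.1991 -0.6146  0.6557] [ 0.1691 -0.6612  0.4056]
orange [0.4759 0.405  0.0398]
purple [0.483  0.3376 0.0374]
rusty [0.5484 0.3663 0.0378]
ring [0.527  0.2396 0.0273]
purple [0.481  0.3377 0.0207]
rusty [0.5475 0.366  0.0162]
ring [0.5265 0.2326 0.0263]
f1l [0.4951 0.025  0.0075]
f1near [ 0.5173 -0.0456  0.0084]
f1st [0.6653 0.0544 0.0305]
f2l [ 0.3584 -0.1983  0.0049]
f2near [ 0.3867 -0.2404  0.005 ]
f2st [ 0.4899 -0.1606  0.0344]
f2r [ 0.5123 -0.1809  0.0073]
bigpipe [ 0.2166 -0.4722  0.3671]
bp2 [ 0.2281 -0.4412  0.3276]
bp3 [ 0.2772 -0.4673  0.3512]
post [ 0.3427 -0.4714  0.3071]
scene 184260
-0.8 1007 [ 0.1991 -0.6146  0.6557  0.1991 -0.6146  0.6557]
-0.6 97118 [ 0.096  -0.5366  0.12    0.7966 -0.401   0.5916]
-0.4 42954 [ 0.1145 -0.3996  0.1121  0.7978 -0.2036  0.5806]
-0.2 16441 [ 0.7825 -0.1986  0.1155  0.7977 -0.003   0.5684]
-0.0 9104 [0.7823 0.0017 0.1113 0.7972 0.1974 0.5455]
0.2 5524 [0.7819 0.2014 0.1065 0.797  0.3977 0.5225]
0.4 6050 [0.1522 0.4031 0.1107 0.7967 0.5965 0.523 ]
0.6 2492 [0.1963 0.6016 0.1051 0.7982 0.7969 0.4773]
0.8 3570 [-0.0965  0.804   0.1102  0.8001  0.9942  0.4948]
side 131861
-0.8 1001 [ 0.1691 -0.6612  0.4056  0.1691 -0.6612  0.4056]
-0.6 82213 [ 0.1474 -0.5191  0.134   0.7855 -0.4137  0.4183]
-0.4 27164 [ 0.7826 -0.3967  0.104   0.7967 -0.2038  0.4583]
-0.2 19243 [ 0.025  -0.1969  0.1025  0.7963 -0.0052  0.4631]
-0.0 1066 [0.0695 0.0004 0.1012 0.7974 0.1984 0.3718]
0.2 970 [0.7835 0.2015 0.1011 0.7973 0.3897 0.1827]
0.8 191 [-0.053   0.8247  0.3058 -0.0188  0.891   0.3984]
```

View pics/c2.png

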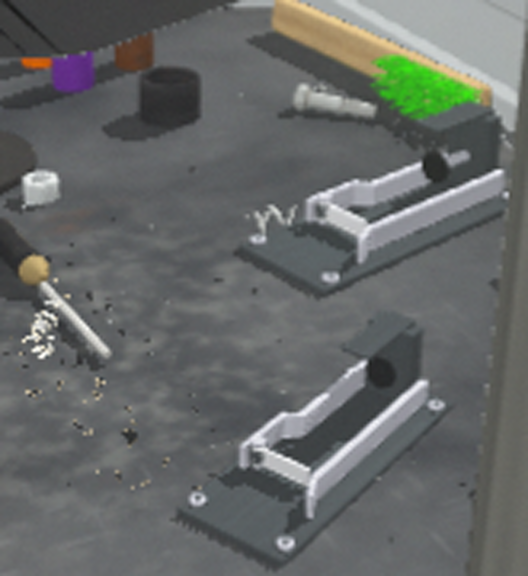

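View pics/wrist0.png

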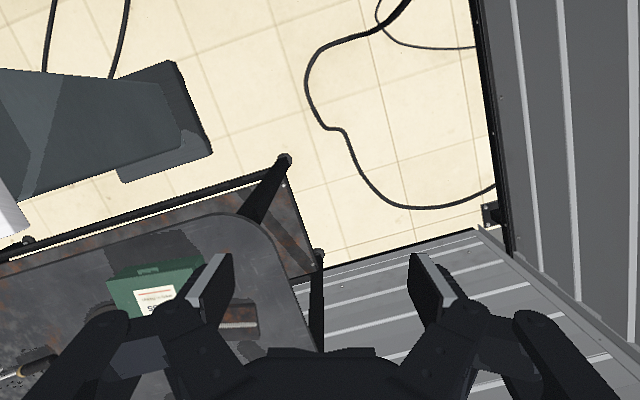

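The crop shows fixture 1 with left corner about (299,242) and near corner (325,257), and fixture 2 with corners (280,325), (313,342) and (366,291). Pads, gates and hoods are visible on both. The wrist view shows only the table edge. Next I'll size both plates.

```bash
cat > b2.py <<'E'
from h import *
import pickle
s,o=pickle.load(open('scene0.pkl','rb')); d,_=pickle.load(open('side0.pkl','rb'))
P=cloud(s); Q=cloud(d)
f1=atz(d,[(299.3,242.5),(325,257)],.005); f2=atz(d,[(280.3,325.3),(313,342.5),(366,291.5)],.005)
print(f1,np.linalg.norm(f1[0]-f1[1])); print(f2,np.linalg.norm(f2[0]-f2[1]),np.linalg.norm(f2[2]-f2[1]))
# plate points by height from side
for n,box in dict(f1=(.45,.75,-.1,.12),f2=(.33,.56,-.28,-.12)).items():
    m=(Q[...,0]>box[0])&(Q[...,0]<box[1])&(Q[...,1]>box[2])&(Q[...,1]<box[3])
    for lo,hi in ((.0035,.008),(.019,.025),(.055,.08)):
        k=Q[m&(Q[...,2]>lo)&(Q[...,2]<hi)]
        if len(k)>5:
            r=cv2.minAreaRect(k[:,:2].astype(np.float32)*1000); print(n,lo,len(k),r, k[:,2].max())
for A in (P,Q):
    m=(A[...,2]>.06)&(A[...,0]<.75)&(A[...,0]>.05)&(A[...,1]>-.55)&(A[...,1]<.3); k=A[m]
    for lo in np.arange(-.55,.3,.05):
        q=k[(k[:,1]>=lo)&(k[:,1]<lo+.05)]
        if len(q)>20: print(round(lo,2),len(q),np.percentile(q,[0,100],axis=0)[:,[0,2]].ravel())
m=(P[...,0]>.52)&(P[...,0]<.59)&(P[...,1]>.33)&(P[...,1]<.41)&(P[...,2]>.006)
k=P[m]; print('rusty',len(k),k.min(0),k.max(0))
for z in (.05,.034):pass
E
python3 b2.py
```

```text
[[ 0.4894  0.0257  0.005 ]
 [ 0.5095 -0.0482  0.005 ]] 0.07658956386319478
[[ 0.3558 -0.198   0.005 ]
 [ 0.3829 -0.2512  0.005 ]
 [ 0.518  -0.1784  0.005 ]] 0.05970932373687505 0.15349257639343275
f1 0.0035 983 ((599.6842041015625, 10.355026245117188), (298.2064208984375, 219.53857421875), 0.19136720895767212) 0.007998912262770663
f1 0.019 316 ((631.6493530273438, 33.93445587158203), (198.04568481445312, 65.20044708251953), 18.44382667541504) 0.02497307741837418
f1 0.055 171 ((656.0650024414062, 34.18215560913086), (60.41884231567383, 35.74744415283203), 19.731733322143555) 0.06869847579707739
f2 0.0035 1809 ((440.9926452636719, -200.25228881835938), (158.66567993164062, 219.89456176757812), 89.8093032836914) 0.00799961716689529
f2 0.019 168 ((450.038330078125, -176.3819122314453), (108.5539321899414, 45.04338073730469), 28.769092559814453) 0.02478338672159447
-0.55 28586 [0.159  0.3649 0.3848 0.581 ]
-0.5 36309 [0.0921 0.2287 0.408  0.5951]
-0.45 21764 [0.0917 0.2108 0.4076 0.5952]
-0.4 11438 [0.106  0.4278 0.3289 0.5548]
0.0 125 [0.6252 0.0601 0.6884 0.0677]
-0.55 8639 [0.1827 0.3609 0.3833 0.4207]
-0.5 68682 [0.1371 0.1216 0.4004 0.4258]
-0.45 3413 [0.135  0.1145 0.3381 0.4068]
-0.1 5337 [0.05   0.0601 0.0994 0.3599]
-0.05 4637 [0.052  0.0602 0.1152 0.3781]
0.0 884 [0.0602 0.0601 0.6875 0.3785]
rusty 160 [0.5327 0.3598 0.0063] [0.5678 0.3981 0.053 ]
```

View pics/c1.png

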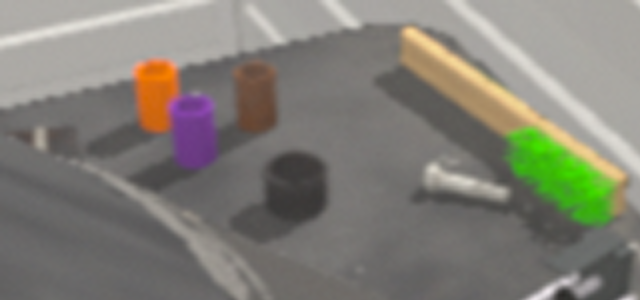

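Scene crop: orange, purple and rusty tubes are at crop (157,95), (193,132) and (256,97), with the wide ring at (295,185). The candidates are orange (259,168), purple (268,178), rusty (284,169) and ring (293,190). I choose the rusty one at about (0.55, 0.377). Fixture 1 is the right one (80 mm wide, 200 mm long); fixture 2 is 60 x 153.

```bash
cat >> h.py <<'E'
def go(target,yaw=None,o=None):
    o=o or manip.get_obs(); R=np.array(o['orientation']); p=np.array(o['tcp_pos'])
    print('tcp',p,'z',R[:,2],'tooly yaw',np.degrees(np.arctan2(-R[0,1],R[1,1])))
    print('offset mm',R.T@(np.array(target)-p)*1000)
    if yaw is not None:
        y=np.radians(yaw); D=np.array([[-np.cos(y),-np.sin(y),0],[-np.sin(y),np.cos(y),0],[0,0,-1]]).T
        D=np.array([[-np.cos(y),-np.sin(y),0],[-np.sin(y),np.cos(y),0],[0,0,-1.]])
        print('rot deg (tool)',np.degrees(cv2.Rodrigues(R.T@D)[0].ravel()))
E
python3 - <<'E'
from h import *
import pickle
w,o=pickle.load(open('wrist0.pkl','rb')); print(w['tool_from_camera'],w['K'])
go([.50,.377,.25],16)
E
```

```text
[[ 0.0001 -0.9519 -0.3065  0.0772]
 [ 1.     -0.0003  0.001  -0.0001]
 [-0.001  -0.3065  0.9519 -0.1209]
 [ 0.      0.      0.      1.    ]] [[301.4343   0.     320.7512]
 [  0.     301.4343 197.6046]
 [  0.       0.       1.    ]]
tcp [0.1869 0.5961 0.2527] z [-0.0003 -0.001  -1.    ] tooly yaw -17.40490049864189
offset mm [-364.3299 -115.373     2.8321]
rot deg (tool) [ -0.0603  -0.0178 -33.4049]
```

Emit:
{"method": "servo_tool", "body": {
  "commands": [
    {"offset": [-0.036, -0.0115, 0], "rotation": [0, 0, -3.3], "grip": -1},
    {"offset": [-0.036, -0.0095, 0], "rotation": [0, 0, -3.3], "grip": -1},
    {"offset": [-0.0365, -0.0075, 0], "rotation": [0, 0, -3.3], "grip": -1},
    {"offset": [-0.0365, -0.0055, 0], "rotation": [0, 0, -3.3], "grip": -1},
    {"offset": [-0.0365, -0.003, 0], "rotation": [0, 0, -3.3], "grip": -1},
    {"offset": [-0.0365, -0.001, 0], "rotation": [0, 0, -3.3], "grip": -1},
    {"offset": [-0.0365, 0.001, 0], "rotation": [0, 0, -3.3], "grip": -1},
    {"offset": [-0.0365, 0.003, 0], "rotation": [0, 0, -3.3], "grip": -1},
    {"offset": [-0.036, 0.0055, 0], "rotation": [0, 0, -3.3], "grip": -1},
    {"offset": [-0.036, 0.0075, 0], "rotation": [0, 0, -3.3], "grip": -1}
  ]
}}

```text
clock: 1.15
tcp_pos: [0.5354, 0.5597, 0.2529]
orientation: [[-0.963, -0.27, -0.0], [-0.27, 0.963, -0.001], [0.001, -0.0, -1.0]]
contact_force: [0.6, 0.2, -0.2]
grip_width: 0.0854
grasp_force: 0.0
```

Emit:
{"method": "servo_tool", "body": {
  "commands": [
    {"offset": [0, 0, 0], "rotation": [0, 0, 0], "grip": -1},
    {"offset": [0, 0, 0], "rotation": [0, 0, 0], "grip": -1}
  ]
}}

```text
clock: 1.35
tcp_pos: [0.534, 0.5598, 0.252]
orientation: [[-0.964, -0.268, -0.001], [-0.268, 0.964, -0.001], [0.002, -0.001, -1.0]]
contact_force: [-1.1, 0.9, 0.1]
grip_width: 0.0857
grasp_force: 0.0
```

Run:
```python
from h import *
import pickle
o=manip.get_obs(); c=read_camera('wrist'); pickle.dump((c,o),open('w1.pkl','wb')); cv2.imwrite('pics/w1.png',c['color'])
go([.55,.377,.15],16,o); P=cloud(c,o)
m=(P[...,0]>.51)&(P[...,0]<.60)&(P[...,1]>.33)&(P[...,1]<.42)&(P[...,2]>.042)&(P[...,2]<.06)
print(m.sum(),P[m].min(0),P[m].max(0),cv2.minEnclosingCircle(P[m][:,:2].astype(np.float32)))
```

```text
tcp [0.534  0.5598 0.252 ] z [-0.0013 -0.0012 -1.    ] tooly yaw 15.523542258264046
offset mm [  33.3917 -180.3171  102.201 ]
rot deg (tool) [-0.0442 -0.0908 -0.4765]
511 [0.536  0.3649 0.042 ] [0.5693 0.3979 0.0526] ((0.5524595975875854, 0.3813709020614624), 0.01709115132689476)
```

View pics/w1.png

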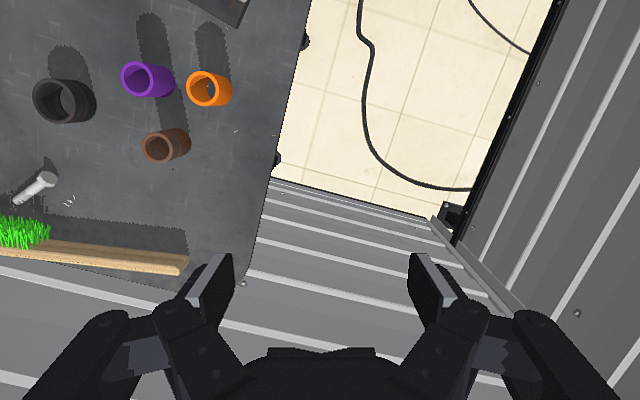

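The wrist view shows the rusty tube at (166,146), purple at (147,79), orange at (209,88) and the ring at (64,101). The rusty tube's centre is (0.5525, 0.3813). Moving above it.

Emit:
{"method": "servo_tool", "body": {
  "commands": [
    {"offset": [0.005, -0.0295, 0.017], "rotation": [0, 0, 0], "grip": -1},
    {"offset": [0.005, -0.0295, 0.017], "rotation": [0, 0, 0], "grip": -1},
    {"offset": [0.005, -0.0295, 0.017], "rotation": [0, 0, 0], "grip": -1},
    {"offset": [0.005, -0.0295, 0.017], "rotation": [0, 0, 0], "grip": -1},
    {"offset": [0.005, -0.0295, 0.017], "rotation": [0, 0, 0], "grip": -1},
    {"offset": [0.005, -0.0295, 0.017], "rotation": [0, 0, 0], "grip": -1},
    {"offset": [0, 0, 0], "rotation": [0, 0, 0], "grip": -1},
    {"offset": [0, 0, 0], "rotation": [0, 0, 0], "grip": -1}
  ]
}}

```text
clock: 2.2
tcp_pos: [0.5517, 0.3813, 0.1516]
orientation: [[-0.963, -0.268, -0.001], [-0.268, 0.963, 0.0], [0.0, 0.0, -1.0]]
contact_force: [1.1, -0.3, -0.2]
grip_width: 0.0857
grasp_force: 0.0
```

Run:
```python
from h import *
o=manip.get_obs(); c=read_camera('wrist'); P=cloud(c,o)
m=(P[...,0]>.51)&(P[...,0]<.60)&(P[...,1]>.335)&(P[...,1]<.43)&(P[...,2]>.042)&(P[...,2]<.06)
print(m.sum(),cv2.minEnclosingCircle(P[m][:,:2].astype(np.float32)))
x,y=cv2.minEnclosingCircle(P[m][:,:2].astype(np.float32))[0]
go([x,y,.044],None,o)
```

```text
790 ((0.5523924231529236, 0.38074398040771484), 0.017322417348623276)
tcp [0.5517 0.3813 0.1516] z [-0.0005  0.     -1.    ] tooly yaw 15.539733390067415
offset mm [ -0.6064  -0.7302 107.5931]
```

Emit:
{"method": "servo_tool", "body": {
  "commands": [
    {"offset": [-0.0005, -0.0007, 0.02], "rotation": [0, 0, 0], "grip": -1},
    {"offset": [0, 0, 0.025], "rotation": [0, 0, 0], "grip": -1},
    {"offset": [0, 0, 0.025], "rotation": [0, 0, 0], "grip": -1},
    {"offset": [0, 0, 0.02], "rotation": [0, 0, 0], "grip": -1},
    {"offset": [0, 0, 0.012], "rotation": [0, 0, 0], "grip": -1},
    {"offset": [0, 0, 0.005], "rotation": [0, 0, 0], "grip": -1},
    {"offset": [0, 0, 0], "rotation": [0, 0, 0], "grip": -1},
    {"offset": [0, 0, 0], "rotation": [0, 0, 0], "grip": -1}
  ]
}}

```text
clock: 3.05
tcp_pos: [0.5537, 0.3817, 0.0453]
orientation: [[-0.963, -0.269, 0.001], [-0.269, 0.963, 0.001], [-0.001, 0.001, -1.0]]
contact_force: [0.1, 0.5, 0.7]
grip_width: 0.0853
grasp_force: 0.0
```

Emit:
{"method": "servo_tool", "body": {
  "commands": [
    {"offset": [0, 0, 0], "rotation": [0, 0, 0], "grip": 1},
    {"offset": [0, 0, 0], "rotation": [0, 0, 0], "grip": 1},
    {"offset": [0, 0, 0], "rotation": [0, 0, 0], "grip": 1},
    {"offset": [0, 0, 0], "rotation": [0, 0, 0], "grip": 1},
    {"offset": [0, 0, 0], "rotation": [0, 0, 0], "grip": 1},
    {"offset": [0, 0, 0], "rotation": [0, 0, 0], "grip": 1},
    {"offset": [0, 0, 0], "rotation": [0, 0, 0], "grip": 1},
    {"offset": [0, 0, 0], "rotation": [0, 0, 0], "grip": 1}
  ],
  "squeeze": 50
}}

```text
clock: 3.85
tcp_pos: [0.5534, 0.3811, 0.0449]
orientation: [[-0.963, -0.269, 0.001], [-0.269, 0.963, 0.0], [-0.001, 0.0, -1.0]]
contact_force: [0.3, -1.0, 5.0]
grip_width: 0.0324
grasp_force: 49.3
```

Emit:
{"method": "servo_tool", "body": {
  "commands": [
    {"offset": [0, 0, -0.005], "rotation": [0, 0, 0], "grip": 1},
    {"offset": [0, 0, -0.02], "rotation": [0, 0, 0], "grip": 1},
    {"offset": [0, 0, -0.03], "rotation": [0, 0, 0], "grip": 1},
    {"offset": [0, 0, -0.03], "rotation": [0, 0, 0], "grip": 1},
    {"offset": [0, 0, -0.02], "rotation": [0, 0, 0], "grip": 1}
  ]
}}

```text
clock: 4.35
tcp_pos: [0.5535, 0.3814, 0.1513]
orientation: [[-0.963, -0.269, 0.001], [-0.269, 0.963, 0.001], [-0.001, 0.001, -1.0]]
contact_force: [-1.0, 0.6, -1.0]
grip_width: 0.0325
grasp_force: 50.0
```

Emit:
{"method": "servo_tool", "body": {
  "commands": [
    {"offset": [0.0023, -0.03, -0.01], "rotation": [0, 0, 0], "grip": 1},
    {"offset": [0.0023, -0.038, -0.01], "rotation": [0, 0, 0], "grip": 1},
    {"offset": [0.0023, -0.038, -0.01], "rotation": [0, 0, 0], "grip": 1},
    {"offset": [0.0023, -0.038, -0.01], "rotation": [0, 0, 0], "grip": 1},
    {"offset": [0.0023, -0.038, -0.01], "rotation": [0, 0, 0], "grip": 1},
    {"offset": [0.0023, -0.038, -0.01], "rotation": [0, 0, 0], "grip": 1},
    {"offset": [0.0023, -0.038, -0.01], "rotation": [0, 0, 0], "grip": 1},
    {"offset": [0.0023, -0.038, -0.01], "rotation": [0, 0, 0], "grip": 1},
    {"offset": [0.0023, -0.038, -0.01], "rotation": [0, 0, 0], "grip": 1},
    {"offset": [0.0023, -0.034, -0.01], "rotation": [0, 0, 0], "grip": 1}
  ]
}}

```text
clock: 5.35
tcp_pos: [0.6298, 0.0186, 0.2496]
orientation: [[-0.963, -0.268, -0.0], [-0.268, 0.963, -0.0], [0.0, 0.0, -1.0]]
contact_force: [-0.0, -0.3, -2.3]
grip_width: 0.0325
grasp_force: 50.1
```

Emit:
{"method": "servo_tool", "body": {
  "commands": [
    {"offset": [0, 0, 0], "rotation": [0, 0, 0], "grip": 1},
    {"offset": [0, 0, 0], "rotation": [0, 0, 0], "grip": 1},
    {"offset": [0, 0, 0], "rotation": [0, 0, 0], "grip": 1}
  ]
}}

```text
clock: 5.65
tcp_pos: [0.6293, 0.0211, 0.2487]
orientation: [[-0.963, -0.269, -0.001], [-0.269, 0.963, 0.0], [0.001, 0.001, -1.0]]
contact_force: [-0.2, 0.8, -1.5]
grip_width: 0.0328
grasp_force: 50.2
```

Run:
```python
from h import *
import pickle
o=manip.get_obs(); c=read_camera('wrist'); pickle.dump((c,o),open('w2.pkl','wb')); print(o['tcp_pos'],o['contact_force'])
cv2.imwrite('pics/w2.png',c['color'])
```

```text
[0.6293 0.0211 0.2487] [-0.2009  0.8061 -1.5348]
```

View pics/w2.png

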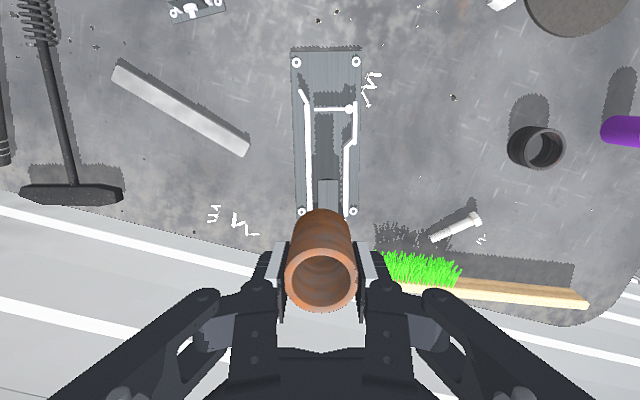

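The wrist view shows the plate with front bolts at (296,62) and (356,61) and rear bolts at (302,211) and (353,211). The gate bar is shut at (333,109) with its pin at (349,108), and the pipe is held at (321,265). I'll work out the fixture pose.

```bash
cat > f.py <<'E'
from h import *
import pickle
c,o=pickle.load(open('w2.pkl','rb'))
g=c['color'].min(2).astype(float); B=[]
for u,v in [(296,62),(356,61),(302,211),(353,211)]:
    w=np.clip(g[v-6:v+7,u-6:u+7]-150,0,None); yy,xx=np.mgrid[-6:7,-6:7]; B.append((u+(w*xx).sum()/w.sum(),v+(w*yy).sum()/w.sum()))
print(np.round(B,1)); X=atz(c,B,.0075,o)
print(X, 'ctr',X.mean(0))
d=(X[2]+X[3]-X[0]-X[1])/2; print('len',np.linalg.norm(d[:2]),'yaw',np.degrees(np.arctan2(d[1],d[0])),'w',np.linalg.norm(X[0]-X[1]),np.linalg.norm(X[2]-X[3]))
# plate outline corners front
C=atz(c,[(291,49),(361,49)],.005,o); print('front corners',C,np.linalg.norm(C[0]-C[1]))
P=cloud(c,o); yaw=np.arctan2(d[1],d[0]); 
L=P-X.mean(0); fx=L[...,0]*np.cos(yaw)+L[...,1]*np.sin(yaw); fy=-L[...,0]*np.sin(yaw)+L[...,1]*np.cos(yaw)
m=(abs(fy)<.06)&(abs(fx)<.12)&(P[...,2]>.0035)&(P[...,2]<.008); print('plate',m.sum(),np.percentile(fx[m],[1,99]),np.percentile(fy[m],[1,99]),np.median(P[m][:,2]))
m=(abs(fy)<.06)&(abs(fx)<.07)&(P[...,2]>.019)&(P[...,2]<.025); print('rails',m.sum(),np.percentile(fx[m],[1,99]),np.median(fy[m&(fy>0)]),np.median(fy[m&(fy<0)]))
# pipe in hand, tool frame
R=np.array(o['orientation']); Lt=(P-np.array(o['tcp_pos']))@R
m=(abs(Lt[...,0])<.03)&(abs(Lt[...,1])<.0165)&(Lt[...,2]>-.02)&(Lt[...,2]<.06)
k=Lt[m]; print('pipe',len(k),k.min(0),k.max(0))
for a,b in ((-.008,-.001),(0,.012),(.012,.024),(.024,.036),(.036,.048)):
    q=k[(k[:,2]>a)&(k[:,2]<b)]; 
    if len(q)>9: print(a,len(q),q.min(0),q.max(0))
E
python3 f.py
python3 - <<'E'
import cv2
i=cv2.imread('pics/w2.png'); cv2.imwrite('pics/w2c.png',cv2.resize(i[40:190,270:385],None,fx=4,fy=4,interpolation=cv2.INTER_CUBIC))
E
```

```text
[[296.   62.3]
 [355.7  61.5]
 [302.7 210.3]
 [351.4 210.6]]
[[ 0.5229 -0.0375  0.0075]
 [ 0.5042  0.026   0.0075]
 [ 0.6898  0.0136  0.0075]
 [ 0.6733  0.0737  0.0075]] ctr [0.5976 0.019  0.0075]
len 0.17510572705504698 yaw 16.386156566478927 w 0.06613301450111 0.0623439587333301
front corners [[ 0.511  -0.0464  0.005 ]
 [ 0.4902  0.0279  0.005 ]] 0.07716957654323678
plate 8447 [-0.0982  0.0909] [-0.0397  0.0389] 0.00533414459544318
rails 1183 [-0.0569  0.0681] 0.02332307342111581 -0.02243390978818086
pipe 6582 [-0.0163 -0.0165 -0.0179] [0.0186 0.0165 0.0454]
-0.008 2234 [-0.0163 -0.0165 -0.0079] [ 0.0185  0.0165 -0.001 ]
0 1601 [-0.0129 -0.0163  0.    ] [0.0184 0.0165 0.012 ]
0.012 1172 [-0.0129 -0.0164  0.012 ] [0.0186 0.0163 0.024 ]
0.024 810 [-0.0127 -0.0164  0.024 ] [0.0186 0.0157 0.036 ]
0.036 340 [-0.0127 -0.0162  0.036 ] [0.0183 0.0158 0.0454]
```

View pics/w2c.png

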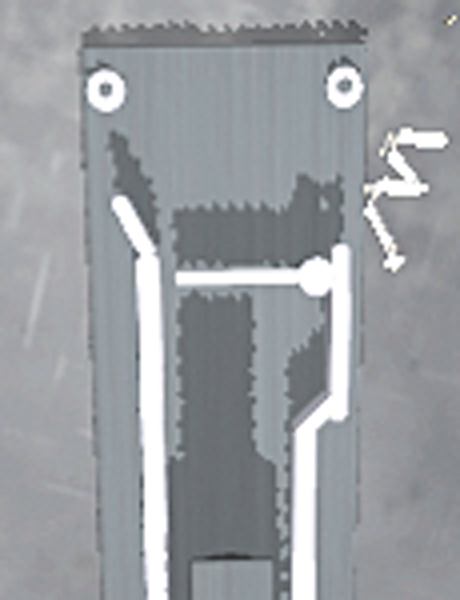

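The crop shows the gate leaf shut across the channel from (176,278) to its pin at (316,276), with the right rail on the image left. Apron and channel are clear. I'll refine yaw from the rails and compute the apron pose.

```bash
cat >> f.py <<'E'
print('---')
ctr=X.mean(0)
for lo,hi,s in ((-.045,.068,-1),(.01,.068,1)):
    m=(fy*s>.012)&(fy*s<.032)&(fx>lo)&(fx<hi)&(P[...,2]>.0205)&(P[...,2]<.025); A=np.polyfit(fx[m],fy[m],1); print(m.sum(),'slope deg',np.degrees(A[0]),'fy',np.polyval(A,.0),np.polyval(A,.04),'edges',np.percentile(fy[m]-np.polyval(A,fx[m]),[2,98]))
e=np.array([np.cos(yaw),np.sin(yaw),0]); ap=ctr-.08*e
p=ap+.0014*e; go([p[0],p[1],.10],np.degrees(yaw))
E
python3 f.py | sed -n '/---/,$p'
```

```text
---
489 slope deg -0.051070373385980215 fy -0.02230560926160626 -0.022341263108238592 edges [-0.0029  0.0029]
237 slope deg 0.4730099048130851 fy 0.021025650714692357 0.02135587392403369 edges [-0.0024  0.0025]
tcp [0.6293 0.0214 0.2487] z [-0.0012  0.0003 -1.    ] tooly yaw 15.639612701954638
offset mm [109.667    5.1063 148.8071]
rot deg (tool) [ 0.0363 -0.0622 -0.7465]
```

Emit:
{"method": "servo_tool", "body": {
  "commands": [
    {"offset": [0.018, 0.0008, 0], "rotation": [0, 0, -0.75], "grip": 1},
    {"offset": [0.03, 0.001, 0], "rotation": [0, 0, 0], "grip": 1},
    {"offset": [0.03, 0.001, 0.02], "rotation": [0, 0, 0], "grip": 1},
    {"offset": [0.0215, 0.001, 0.03], "rotation": [0, 0, 0], "grip": 1},
    {"offset": [0.01, 0.0007, 0.03], "rotation": [0, 0, 0], "grip": 1},
    {"offset": [0, 0, 0.03], "rotation": [0, 0, 0], "grip": 1},
    {"offset": [0, 0, 0.025], "rotation": [0, 0, 0], "grip": 1},
    {"offset": [0, 0, 0.014], "rotation": [0, 0, 0], "grip": 1},
    {"offset": [0, 0, 0], "rotation": [0, 0, 0], "grip": 1},
    {"offset": [0, 0, 0], "rotation": [0, 0, 0], "grip": 1}
  ]
}}

```text
clock: 6.7
tcp_pos: [0.5239, -0.0054, 0.1007]
orientation: [[-0.959, -0.282, 0.0], [-0.282, 0.959, 0.0], [-0.0, -0.0, -1.0]]
contact_force: [0.0, -1.0, -0.7]
grip_width: 0.0325
grasp_force: 50.2
```

```bash
cat > ff.py <<'E'
from h import *
yaw=np.radians(16.4); ctr=np.array([.5976,.019,0])+ -.0005*np.array([-np.sin(yaw),np.cos(yaw),0])
F=np.array([[np.cos(yaw),-np.sin(yaw),0],[np.sin(yaw),np.cos(yaw),0],[0,0,1]])
def st():
    o=manip.get_obs(); p=(np.array(o['tcp_pos'])-ctr)@F; R=np.array(o['orientation'])
    print('t',o['clock'],'pipe in fixture mm',(p-[.0014,0,.0454])*1000,'tcp z',o['tcp_pos'][2],'F fix',np.array(o['contact_force'])@F,'yaw',np.degrees(np.arctan2(-R[0,1],R[1,1])),'z',R[:,2]@F,o['grip_width'],o['grasp_force'])
    return o
if __name__=='__main__': st()
E
python3 ff.py
```

```text
t 6.7 pipe in fixture mm [-78.984   -2.0791  55.3224] tcp z 0.10072238869232285 F fix [-0.2786 -1.0001 -0.676 ] yaw 16.38371690332734 z [ 0.0002 -0.     -1.    ] 0.03253099645476692 50.19770525493186
```

Emit:
{"method": "servo_tool", "body": {
  "commands": [
    {"offset": [0, 0.002, 0.015], "rotation": [0, 0, 0], "grip": 1},
    {"offset": [0, 0, 0.018], "rotation": [0, 0, 0], "grip": 1},
    {"offset": [0, 0, 0.01], "rotation": [0, 0, 0], "grip": 1},
    {"offset": [0, 0, 0.003], "rotation": [0, 0, 0], "grip": 1},
    {"offset": [0, 0, 0.001], "rotation": [0, 0, 0], "grip": 1},
    {"offset": [0, 0, 0.001], "rotation": [0, 0, 0], "grip": 1},
    {"offset": [0, 0, 0], "rotation": [0, 0, 0], "grip": 1},
    {"offset": [0, 0, 0], "rotation": [0, 0, 0], "grip": 1}
  ]
}}

```text
clock: 7.5
tcp_pos: [0.5232, -0.0039, 0.0527]
orientation: [[-0.96, -0.281, 0.001], [-0.281, 0.96, -0.0], [-0.001, -0.0, -1.0]]
contact_force: [-0.3, -0.2, -1.8]
grip_width: 0.0325
grasp_force: 50.2
```

Emit:
{"method": "servo_tool", "body": {
  "commands": [
    {"offset": [0, 0, 0.0005], "rotation": [0, 0, 0], "grip": 1},
    {"offset": [0, 0, 0.0005], "rotation": [0, 0, 0], "grip": 1},
    {"offset": [0, 0, 0], "rotation": [0, 0, 0], "grip": 1}
  ]
}}

```text
clock: 7.8
tcp_pos: [0.5229, -0.0039, 0.0513]
orientation: [[-0.96, -0.281, -0.0], [-0.281, 0.96, -0.0], [0.0, -0.0, -1.0]]
contact_force: [-0.1, 1.3, -1.3]
grip_width: 0.0326
grasp_force: 50.2
```

```bash
python3 ff.py
```

```text
t 7.8 pipe in fixture mm [-79.5341  -0.4242   5.8703] tcp z 0.051270270612755256 F fix [ 0.2811  1.2964 -1.307 ] yaw 16.34027847459247 z [-0. -0. -1.] 0.03258251670759459 50.1842585828399
```

Creep down to contact.

Emit:
{"method": "servo_tool", "body": {
  "commands": [
    {"offset": [0, 0, 0.0005], "rotation": [0, 0, 0], "grip": 1},
    {"offset": [0, 0, 0], "rotation": [0, 0, 0], "grip": 1}
  ]
}}

```text
clock: 8.0
tcp_pos: [0.5229, -0.0039, 0.0507]
orientation: [[-0.96, -0.281, -0.0], [-0.281, 0.96, 0.0], [0.0, 0.0, -1.0]]
contact_force: [0.3, -0.1, -2.1]
grip_width: 0.0327
grasp_force: 50.2
```

Emit:
{"method": "servo_tool", "body": {
  "commands": [
    {"offset": [0, 0, 0.0005], "rotation": [0, 0, 0], "grip": 1},
    {"offset": [0, 0, 0], "rotation": [0, 0, 0], "grip": 1}
  ]
}}

```text
clock: 8.2
tcp_pos: [0.5229, -0.0039, 0.0502]
orientation: [[-0.96, -0.281, -0.0], [-0.281, 0.96, -0.0], [0.0, 0.0, -1.0]]
contact_force: [-0.3, 0.2, -1.3]
grip_width: 0.0321
grasp_force: 50.2
```

Emit:
{"method": "servo_tool", "body": {
  "commands": [
    {"offset": [0, 0, 0.0005], "rotation": [0, 0, 0], "grip": 1},
    {"offset": [0, 0, 0], "rotation": [0, 0, 0], "grip": 1}
  ]
}}

```text
clock: 8.4
tcp_pos: [0.523, -0.0039, 0.0499]
orientation: [[-0.96, -0.281, 0.0], [-0.281, 0.96, -0.0], [-0.0, -0.0, -1.0]]
contact_force: [-0.9, 0.2, 1.1]
grip_width: 0.0325
grasp_force: 50.6
```

Emit:
{"method": "servo_tool", "body": {
  "commands": [
    {"offset": [-0.003, 0, 0.0002], "rotation": [0, 0, 0], "grip": 1},
    {"offset": [-0.003, 0, 0], "rotation": [0, 0, 0], "grip": 1},
    {"offset": [-0.004, 0, 0], "rotation": [0, 0, 0], "grip": 1},
    {"offset": [-0.004, 0, 0], "rotation": [0, 0, 0], "grip": 1},
    {"offset": [-0.004, 0, 0], "rotation": [0, 0, 0], "grip": 1},
    {"offset": [-0.003, 0, 0], "rotation": [0, 0, 0], "grip": 1}
  ]
}}

```text
clock: 9.0
tcp_pos: [0.543, 0.002, 0.0498]
orientation: [[-0.96, -0.282, -0.001], [-0.282, 0.96, -0.0], [0.001, 0.0, -1.0]]
contact_force: [-3.9, -0.8, 5.9]
grip_width: 0.0323
grasp_force: 50.9
```

```bash
python3 ff.py
```

```text
t 9.0 pipe in fixture mm [-58.6181  -0.4234   4.4035] tcp z 0.049803478388613064 F fix [-3.9683  0.3639  5.9315] yaw 16.35067637577777 z [-0.0008  0.0001 -1.    ] 0.03227117386659276 50.94845413887015
```

Emit:
{"method": "servo_tool", "body": {
  "commands": [
    {"offset": [-0.003, 0, -0.0002], "rotation": [0, 0, 0], "grip": 1},
    {"offset": [-0.003, 0, 0], "rotation": [0, 0, 0], "grip": 1},
    {"offset": [-0.003, 0, 0], "rotation": [0, 0, 0], "grip": 1},
    {"offset": [-0.003, 0, 0], "rotation": [0, 0, 0], "grip": 1},
    {"offset": [-0.003, 0, 0], "rotation": [0, 0, 0], "grip": 1},
    {"offset": [-0.003, 0, 0], "rotation": [0, 0, 0], "grip": 1},
    {"offset": [-0.003, 0, 0], "rotation": [0, 0, 0], "grip": 1},
    {"offset": [-0.003, 0, 0], "rotation": [0, 0, 0], "grip": 1}
  ]
}}

```text
clock: 9.8
tcp_pos: [0.5635, 0.0082, 0.0498]
orientation: [[-0.959, -0.282, -0.006], [-0.282, 0.959, -0.001], [0.006, 0.001, -1.0]]
contact_force: [-12.0, -5.8, 15.0]
grip_width: 0.0326
grasp_force: 51.8
```

```bash
python3 ff.py
```

```text
t 9.8 pipe in fixture mm [-37.1318  -0.2817   4.3585] tcp z 0.04975846957010689 F fix [-13.1525  -2.2154  14.9714] yaw 16.370664077345218 z [-0.0057  0.0007 -1.    ] 0.03264797936661327 51.81368490855675
```

Emit:
{"method": "servo_tool", "body": {
  "commands": [
    {"offset": [-0.002, 0, -0.0005], "rotation": [0, 0, 0], "grip": 1},
    {"offset": [-0.002, 0, -0.0003], "rotation": [0, 0, 0], "grip": 1},
    {"offset": [-0.003, 0, 0], "rotation": [0, 0, 0], "grip": 1},
    {"offset": [-0.003, 0, 0], "rotation": [0, 0, 0], "grip": 1}
  ]
}}

```text
clock: 10.2
tcp_pos: [0.5745, 0.011, 0.05]
orientation: [[-0.959, -0.282, -0.003], [-0.282, 0.959, -0.001], [0.003, -0.0, -1.0]]
contact_force: [-3.4, -3.8, -0.4]
grip_width: 0.0328
grasp_force: 50.3
```

```bash
python3 ff.py
```

```text
t 10.2 pipe in fixture mm [-25.776   -0.6381   4.5808] tcp z 0.04998082471685132 F fix [-4.3545 -2.655  -0.3603] yaw 16.36622936592759 z [-0.0029 -0.     -1.    ] 0.032763399890716145 50.33729565462636
```

Emit:
{"method": "servo_tool", "body": {
  "commands": [
    {"offset": [-0.003, 0.0003, 0], "rotation": [0, 0, 0], "grip": 1},
    {"offset": [-0.003, 0.0003, 0], "rotation": [0, 0, 0], "grip": 1},
    {"offset": [-0.003, 0, 0], "rotation": [0, 0, 0], "grip": 1},
    {"offset": [-0.003, 0, 0], "rotation": [0, 0, 0], "grip": 1},
    {"offset": [-0.003, 0, 0], "rotation": [0, 0, 0], "grip": 1},
    {"offset": [-0.003, 0, 0], "rotation": [0, 0, 0], "grip": 1},
    {"offset": [-0.003, 0, 0], "rotation": [0, 0, 0], "grip": 1}
  ]
}}

```text
clock: 10.9
tcp_pos: [0.5961, 0.0182, 0.0506]
orientation: [[-0.96, -0.281, 0.0], [-0.281, 0.96, 0.0], [-0.0, -0.0, -1.0]]
contact_force: [-1.5, -2.8, -2.8]
grip_width: 0.0321
grasp_force: 50.1
```

```bash
python3 ff.py
```

```text
t 10.9 pipe in fixture mm [-3.0537  0.1248  5.2059] tcp z 0.05060591100564179 F fix [-2.2301 -2.2183 -2.8184] yaw 16.342650616538133 z [ 0.0003 -0.     -1.    ] 0.032137918556865694 50.14201352602868
```

Emit:
{"method": "servo_tool", "body": {
  "commands": [
    {"offset": [-0.002, 0, 0.0004], "rotation": [0, 0, 0], "grip": 1},
    {"offset": [-0.002, 0, 0.0002], "rotation": [0, 0, 0], "grip": 1},
    {"offset": [-0.003, 0, 0], "rotation": [0, 0, 0], "grip": 1},
    {"offset": [-0.003, 0, 0], "rotation": [0, 0, 0], "grip": 1}
  ]
}}

```text
clock: 11.3
tcp_pos: [0.6059, 0.021, 0.0501]
orientation: [[-0.96, -0.281, 0.001], [-0.281, 0.96, 0.0], [-0.001, -0.0, -1.0]]
contact_force: [2.1, -2.6, -1.8]
grip_width: 0.0324
grasp_force: 50.1
```

```bash
python3 ff.py
```

```text
t 11.3 pipe in fixture mm [7.1381 0.0236 4.7409] tcp z 0.05014087411476534 F fix [ 1.2593 -3.0374 -1.7667] yaw 16.34073277330108 z [ 0.0009 -0.0002 -1.    ] 0.032363843078358885 50.143040836228465
```

Emit:
{"method": "servo_tool", "body": {
  "commands": [
    {"offset": [-0.003, 0, 0.0003], "rotation": [0, 0, 0], "grip": 1},
    {"offset": [-0.003, 0, 0], "rotation": [0, 0, 0], "grip": 1},
    {"offset": [-0.003, 0, 0], "rotation": [0, 0, 0], "grip": 1},
    {"offset": [-0.001, 0, 0], "rotation": [0, 0, 0], "grip": 1}
  ]
}}

```text
clock: 11.7
tcp_pos: [0.615, 0.024, 0.0498]
orientation: [[-0.96, -0.281, -0.0], [-0.281, 0.96, 0.0], [0.0, 0.0, -1.0]]
contact_force: [-2.8, -0.6, 4.3]
grip_width: 0.0326
grasp_force: 50.8
```

```bash
python3 ff.py
```

```text
t 11.7 pipe in fixture mm [16.6644  0.409   4.4295] tcp z 0.049829493924290376 F fix [-2.91    0.1848  4.2672] yaw 16.341312418399355 z [-0.0003  0.0004 -1.    ] 0.03256010188467997 50.783345333056786
```

Emit:
{"method": "servo_tool", "body": {
  "commands": [
    {"offset": [-0.002, 0, -0.0003], "rotation": [0, 0, 0], "grip": 1},
    {"offset": [-0.002, 0, 0], "rotation": [0, 0, 0], "grip": 1},
    {"offset": [-0.001, 0, 0], "rotation": [0, 0, 0], "grip": 1},
    {"offset": [0, 0, 0], "rotation": [0, 0, 0], "grip": 1}
  ]
}}

```text
clock: 12.1
tcp_pos: [0.6199, 0.0252, 0.05]
orientation: [[-0.96, -0.281, 0.0], [-0.281, 0.96, 0.0], [-0.0, 0.0, -1.0]]
contact_force: [-1.8, 0.5, 0.5]
grip_width: 0.0329
grasp_force: 50.4
```

```bash
python3 ff.py
```

```text
t 12.1 pipe in fixture mm [21.7658  0.1353  4.5507] tcp z 0.049950728359953706 F fix [-1.6014  0.9709  0.5001] yaw 16.343635568009038 z [ 0.0003  0.     -1.    ] 0.03290634052281146 50.446829824595625
```

Emit:
{"method": "servo_tool", "body": {
  "commands": [
    {"offset": [-0.0015, 0, 0], "rotation": [0, 0, 0], "grip": 1},
    {"offset": [-0.0015, 0, 0], "rotation": [0, 0, 0], "grip": 1}
  ]
}}

```text
clock: 12.3
tcp_pos: [0.6225, 0.0259, 0.0499]
orientation: [[-0.96, -0.281, -0.0], [-0.281, 0.96, -0.0], [0.0, 0.0, -1.0]]
contact_force: [-2.6, -0.6, 1.3]
grip_width: 0.0324
grasp_force: 50.5
```

```bash
python3 ff.py
```

```text
t 12.3 pipe in fixture mm [24.4463  0.1108  4.527 ] tcp z 0.049926996987181234 F fix [-2.6988  0.1588  1.2906] yaw 16.34136521423586 z [-0.0003  0.0001 -1.    ] 0.03237877555707979 50.472576237198155
```

Emit:
{"method": "servo_tool", "body": {
  "commands": [
    {"offset": [-0.001, 0, 0], "rotation": [0, 0, 0], "grip": 1},
    {"offset": [-0.001, 0, 0], "rotation": [0, 0, 0], "grip": 1}
  ]
}}

```text
clock: 12.5
tcp_pos: [0.6233, 0.0262, 0.0499]
orientation: [[-0.96, -0.281, -0.003], [-0.281, 0.96, -0.0], [0.003, 0.0, -1.0]]
contact_force: [-7.4, -2.0, 6.6]
grip_width: 0.0325
grasp_force: 51.0
```

```bash
python3 ff.py
```

```text
t 12.5 pipe in fixture mm [25.3231  0.1065  4.4675] tcp z 0.04986751066892452 F fix [-7.6922  0.2133  6.568 ] yaw 16.347711545019276 z [-0.0027  0.0003 -1.    ] 0.032497402774915154 51.009385256538735
```

Emit:
{"method": "servo_tool", "body": {
  "commands": [
    {"offset": [-0.0005, 0, -0.0004], "rotation": [0, 0, 0], "grip": 1},
    {"offset": [0, 0, 0], "rotation": [0, 0, 0], "grip": 1}
  ]
}}

```text
clock: 12.7
tcp_pos: [0.6234, 0.0262, 0.0499]
orientation: [[-0.96, -0.282, -0.004], [-0.282, 0.96, -0.001], [0.004, 0.0, -1.0]]
contact_force: [-6.7, -3.5, 2.6]
grip_width: 0.0323
grasp_force: 50.6
```

```bash
python3 ff.py
```

```text
t 12.7 pipe in fixture mm [25.3455  0.1712  4.4753] tcp z 0.049875342828082155 F fix [-7.3595 -1.4348  2.6205] yaw 16.351515242838406 z [-0.0035  0.0004 -1.    ] 0.03229421156334863 50.59279973183038
```

Emit:
{"method": "servo_tool", "body": {
  "commands": [
    {"offset": [-0.0005, 0, -0.0002], "rotation": [0, 0, 0], "grip": 1},
    {"offset": [0, 0, 0], "rotation": [0, 0, 0], "grip": 1}
  ]
}}

```text
clock: 12.9
tcp_pos: [0.6235, 0.0263, 0.0499]
orientation: [[-0.96, -0.282, -0.004], [-0.282, 0.96, -0.001], [0.004, 0.0, -1.0]]
contact_force: [-6.4, -3.3, 1.9]
grip_width: 0.0326
grasp_force: 50.5
```

```bash
python3 ff.py
```

```text
t 12.9 pipe in fixture mm [25.5175  0.1619  4.4871] tcp z 0.04988707153658321 F fix [-7.0636 -1.3281  1.9196] yaw 16.350424072948375 z [-0.0042  0.0005 -1.    ] 0.03258854881990392 50.50403853802891
```

Emit:
{"method": "servo_tool", "body": {
  "commands": [
    {"offset": [-0.0007, 0, 0], "rotation": [0, 0, 0], "grip": 1},
    {"offset": [0, 0, 0], "rotation": [0, 0, 0], "grip": 1}
  ]
}}

```text
clock: 13.1
tcp_pos: [0.6239, 0.0264, 0.0499]
orientation: [[-0.96, -0.281, -0.005], [-0.281, 0.96, -0.001], [0.005, 0.001, -1.0]]
contact_force: [-8.1, -3.5, 3.6]
grip_width: 0.0323
grasp_force: 50.7
```

```bash
python3 ff.py
```

```text
t 13.1 pipe in fixture mm [25.8655  0.1496  4.4977] tcp z 0.04989766833192425 F fix [-8.7665 -1.0342  3.5706] yaw 16.348232880846705 z [-0.0049  0.0006 -1.    ] 0.032344987677753574 50.72693064606938
```

Emit:
{"method": "servo_tool", "body": {
  "commands": [
    {"offset": [-0.0007, 0, 0], "rotation": [0, 0, 0], "grip": 1},
    {"offset": [0, 0, 0], "rotation": [0, 0, 0], "grip": 1}
  ]
}}

```text
clock: 13.3
tcp_pos: [0.6241, 0.0265, 0.0499]
orientation: [[-0.96, -0.282, -0.006], [-0.282, 0.96, -0.001], [0.006, 0.001, -1.0]]
contact_force: [-9.4, -4.7, 4.2]
grip_width: 0.0324
grasp_force: 50.9
```

```bash
python3 ff.py
```

```text
t 13.3 pipe in fixture mm [26.1342  0.1866  4.4748] tcp z 0.04987481969103909 F fix [-10.3388  -1.8847   4.2101] yaw 16.353580248697263 z [-0.0058  0.0007 -1.    ] 0.0324318283748517 50.86722695420576
```

Emit:
{"method": "servo_tool", "body": {
  "commands": [
    {"offset": [-0.0004, 0, 0], "rotation": [0, 0, 0], "grip": 1},
    {"offset": [0, 0, 0], "rotation": [0, 0, 0], "grip": 1},
    {"offset": [0, 0, 0], "rotation": [0, 0, 0], "grip": 1},
    {"offset": [0, 0, 0], "rotation": [0, 0, 0], "grip": 1},
    {"offset": [0, 0, 0], "rotation": [0, 0, 0], "grip": 1},
    {"offset": [0, 0, 0], "rotation": [0, 0, 0], "grip": 1}
  ]
}}

```text
clock: 13.9
tcp_pos: [0.6242, 0.0265, 0.0499]
orientation: [[-0.96, -0.281, -0.006], [-0.281, 0.96, -0.001], [0.006, 0.001, -1.0]]
contact_force: [-10.3, -4.8, 5.0]
grip_width: 0.0326
grasp_force: 50.9
```

```bash
python3 ff.py
```

```text
t 13.9 pipe in fixture mm [26.2601  0.1844  4.4654] tcp z 0.049865384044943194 F fix [-11.2457  -1.7289   4.9537] yaw 16.349732235672068 z [-0.0062  0.0007 -1.    ] 0.0326485136520632 50.92831088390085
```

Emit:
{"method": "servo_tool", "body": {
  "commands": [
    {"offset": [0.001, 0, 0], "rotation": [0, 0, 0], "grip": 1},
    {"offset": [0.001, 0, 0], "rotation": [0, 0, 0], "grip": 1},
    {"offset": [0, 0, 0], "rotation": [0, 0, 0], "grip": 1}
  ]
}}

```text
clock: 14.2
tcp_pos: [0.6235, 0.0263, 0.05]
orientation: [[-0.96, -0.281, -0.003], [-0.281, 0.96, -0.001], [0.003, 0.0, -1.0]]
contact_force: [-6.1, -3.4, 0.4]
grip_width: 0.0323
grasp_force: 50.4
```

```bash
python3 ff.py
```

```text
t 14.2 pipe in fixture mm [25.528   0.1429  4.5523] tcp z 0.04995225579789107 F fix [-6.8387 -1.547   0.4428] yaw 16.34184418787573 z [-0.0035  0.0005 -1.    ] 0.03225519997950533 50.43687851428331
```

Emit:
{"method": "servo_tool", "body": {
  "commands": [
    {"offset": [0.001, 0, 0], "rotation": [0, 0, 0], "grip": 1},
    {"offset": [0.001, 0, 0], "rotation": [0, 0, 0], "grip": 1},
    {"offset": [0, 0, 0], "rotation": [0, 0, 0], "grip": 1}
  ]
}}

```text
clock: 14.5
tcp_pos: [0.6229, 0.0261, 0.0502]
orientation: [[-0.96, -0.281, -0.001], [-0.281, 0.96, -0.0], [0.001, 0.0, -1.0]]
contact_force: [-3.3, -1.1, -2.8]
grip_width: 0.0326
grasp_force: 50.1
```

```bash
python3 ff.py
```

```text
t 14.5 pipe in fixture mm [24.8289  0.1767  4.7826] tcp z 0.050182612294891016 F fix [-3.4941 -0.1551 -2.8313] yaw 16.338764603668356 z [-0.0009  0.0002 -1.    ] 0.032604520270279096 50.059830976078956
```

Emit:
{"method": "servo_tool", "body": {
  "commands": [
    {"offset": [0, 0, 0], "rotation": [0, 0, 0], "grip": -0.5},
    {"offset": [0, 0, 0], "rotation": [0, 0, 0], "grip": -0.5},
    {"offset": [0, 0, 0], "rotation": [0, 0, 0], "grip": -0.5},
    {"offset": [0, 0, 0], "rotation": [0, 0, 0], "grip": -0.5},
    {"offset": [0, 0, 0], "rotation": [0, 0, 0], "grip": -0.5}
  ]
}}

```text
clock: 15.0
tcp_pos: [0.6236, 0.0262, 0.0508]
orientation: [[-0.96, -0.281, 0.001], [-0.281, 0.96, 0.0], [-0.001, -0.0, -1.0]]
contact_force: [-0.4, 0.2, -0.8]
grip_width: 0.0637
grasp_force: 0.0
```

```bash
python3 ff.py
```

```text
t 15.0 pipe in fixture mm [25.6163  0.0658  5.3707] tcp z 0.05077069396587422 F fix [-0.2991  0.2953 -0.8345] yaw 16.346372497397006 z [ 0.0006 -0.0001 -1.    ] 0.06371981329066431 0.0
```

Emit:
{"method": "servo_tool", "body": {
  "commands": [
    {"offset": [0, 0, -0.005], "rotation": [0, 0, 0], "grip": -0.5},
    {"offset": [0, 0, -0.015], "rotation": [0, 0, 0], "grip": -0.5},
    {"offset": [0, 0, -0.02], "rotation": [0, 0, 0], "grip": -0.5},
    {"offset": [0, 0, -0.03], "rotation": [0, 0, 0], "grip": -0.5},
    {"offset": [0, 0, -0.03], "rotation": [0, 0, 0], "grip": -0.5},
    {"offset": [-0.01, 0, -0.03], "rotation": [0, 0, 0], "grip": -0.5},
    {"offset": [-0.02, 0, -0.03], "rotation": [0, 0, 0], "grip": -0.5},
    {"offset": [-0.02, 0, -0.03], "rotation": [0, 0, 0], "grip": -0.5},
    {"offset": [0, 0, 0], "rotation": [0, 0, 0], "grip": -0.5},
    {"offset": [0, 0, 0], "rotation": [0, 0, 0], "grip": -0.5}
  ]
}}

```text
clock: 16.0
tcp_pos: [0.6717, 0.0403, 0.2422]
orientation: [[-0.96, -0.282, 0.002], [-0.282, 0.96, 0.0], [-0.002, -0.001, -1.0]]
contact_force: [-0.5, -0.0, -0.3]
grip_width: 0.0641
grasp_force: 0.0
```

Run:
```python
from ff import *
o=st(); c=read_camera('wrist'); s=read_camera('side')
a=cv2.resize(c['color'][20:290,250:450],None,fx=2,fy=2); b=cv2.resize(s['color'][165:345,225:390],None,fx=3,fy=3)
cv2.imwrite('pics/end.png',np.hstack([a[:540,:400],b[:540,:400]]))
P=(cloud(c,o)-ctr)@F
m=(abs(P[...,1])<.022)&(P[...,0]>-.03)&(P[...,0]<.03)&(P[...,2]>.045)&(P[...,2]<.06)
print(m.sum(),cv2.minEnclosingCircle(P[m][:,:2].astype(np.float32)*1000),P[m][:,2].max())
```

```text
t 16.0 pipe in fixture mm [ 75.6731   0.0291 196.792 ] tcp z 0.24219204157712404 F fix [-0.4538  0.0941 -0.3313] yaw 16.357568781512125 z [ 0.002  -0.0005 -1.    ] 0.06407899914937056 0.0
250 ((24.373126983642578, -0.5146815180778503), 16.968599319458008) 0.0566591631819815
```

View pics/end.png

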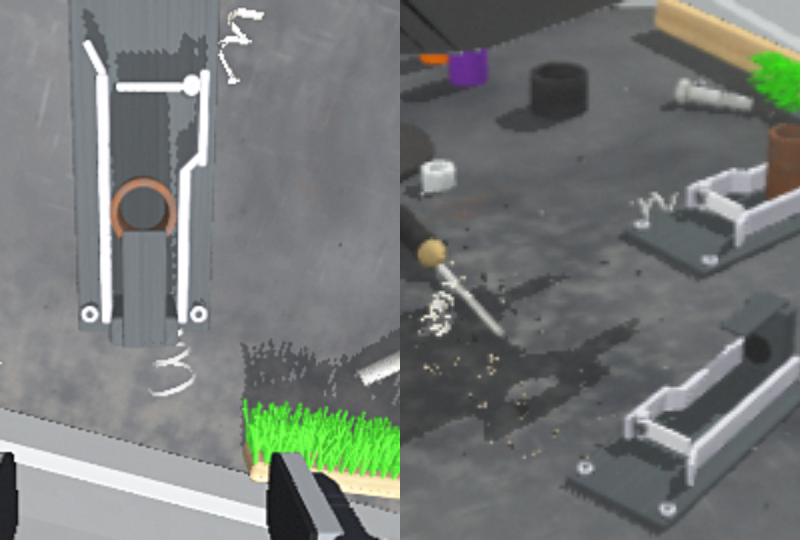

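The picture shows the pipe upright between the rails at (143,210), with its far edge under the hood. The gate is shut behind it at (158,87), and nothing else has moved. Handing in.

```bash
python3 -c "
from cell import workorder; print(workorder.close_job())"
```

```text
the job is handed in; nothing more can be done
None
```

The rusty pipe went in upright through the gate, was pressed on the pad at about 10–11 N for about 0.6 s and released at fixture x ≈ 24 mm with the gate shut behind it; the job was handed in at about 16 s and returned no verdict.

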